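# Dress the sawn bar end with a file

### The job

Pick up the file by its bridge handle and work down the burr on the sawn end of the bar in the vice, with at least three long, firm forward strokes (nose first, along the jaws, away from you; from the front half of the blade through to the rear half), pressing firmly but gently (10 to 15 N is right, over 40 N spoils the bar) and lifting the file clear for every return, until the burr no longer stands proud of the bar end. Then lay the file back flat on its mat, without dropping it. Touch the bar and vice only with the file and leave the other things where they are.

Things in the scene. Friction and masses are not known exactly. Their poses are not given: they have to be found in the camera images.
- vise: Small grey bench vice fixed to the bench: base 130 x 110 mm, jaws 92 high, 77 long. Origin: underside centre, at bench level; z up. Its +x axis (within 0.35 rad of straight away from the robot) runs along the jaws: the forward stroke. Over its origin an aluminium bar, 34 (x) x 19 mm (y), stands upright, sawn end up, 26 to 44 mm above the jaws: how far differs each time and is not measured.
- burr (a joint): A dark ridge 4 mm thick, 19 long across the bar end, 9 to 10 mm behind its centre. Value: m worked along its path, forward and 25 degrees down: 0 = 4 mm proud (starts to 0.0015), 0.0095 = flush. No spring; resists with 9 N plus 2200 N per m/s: under 10 to 15 N load (friction about 0.9) it yields only while the file slides forward; still pressing under 21 N does nothing; back strokes raise it.
- give (a joint): Springy give of the clamped bar along vice x, m: 10 N of drag moves it 1 mm, positive when dragged forward, negative when dragged backward. 0 at rest.
- file_grip (a point): Centre of the file's grip: a wooden level bar 88 mm long (file x), 20 wide (file y), 26 high, on two posts, its centre 37 mm above the blade's underside, open to both sides. About 0.3 kg in all.
- file: Flat steel file with that bridge grip over its middle: blade 190 mm long (x), 30 wide, 7 thick, teeth below. A round tang handle sticks out at the rear, to -170 mm; +x is the nose. Origin: middle of the blade's underside, z up. It lies on the mat, nose away from the robot (within 0.5 rad).
- mat: Black rubber mat 300 (x) x 140 (y) x 4 mm thick fixed on the bench, on which the file lies. Origin: underside centre; top at 4 mm. Vice and mat may be on either side.
- reagent: Bystander: amber glass jar, diameter 64 mm, 130 mm tall. Origin: underside centre.
- flask: Bystander: conical glass flask, diameter 80 mm, 110 mm tall. Origin: underside centre.
- beaker: Bystander: glass beaker, diameter 64 mm, 85 mm tall. Origin: underside centre.
- offcut: Bystander: aluminium bar offcut 70 x 19 x 34 mm. Origin: underside centre.
- boss: Bystander: dark clamp block 40 x 26 x 26 mm with a thumbscrew to its +y side. Origin: underside centre.
- brush: Bystander: wooden-handled brush lying flat, 200 mm long, 42 wide, 20 high, bristles to its +x. Origin: underside centre.
Not all that is in view belongs to the job. There is more than one size of the vise; the job needs the larger.

How it is judged:
On the way, in this order (a step that is already met when the one before it is completed fails the run):
1. the file is picked up (height (world z) of file_grip above 0.09 m), for 0.1 s.
2. first stroke starts: file on the burr, the middle of the file at least 20 mm behind the bar's centre (contact force between file and vise above 2 N and x of file_grip in the frame of vise below -0.02 m and angle between the x axis of file and the x axis of vise, either way round below 0.35 rad and height (world z) of file_grip above 0.145 m).
3. first stroke ends: still in contact, the middle of the file at least 10 mm ahead of the bar's centre (contact force between file and vise above 2 N and x of file_grip in the frame of vise above 0.01 m and height (world z) of file_grip above 0.145 m).
4. file lifted clear before it comes back (contact force between file and vise below 0.1 N and x of file_grip in the frame of vise above -0.005 m).
5. second stroke starts: file on the burr, the middle of the file at least 20 mm behind the bar's centre (all of step 2).
6. second stroke ends: still in contact, the middle of the file at least 10 mm ahead of the bar's centre (all of step 3).
7. file lifted clear before it comes back (all of step 4).
8. third stroke starts: file on the burr, the middle of the file at least 20 mm behind the bar's centre (all of step 5).
9. third stroke ends: still in contact, the middle of the file at least 10 mm ahead of the bar's centre (all of step 6).
10. file lifted clear before it comes back (all of step 7).
At the end, for the whole second after the job is handed in: The burr stands less than 1.0 mm proud of the bar end (joint burr over 0.0071); the file lies released, at rest and flat (within 0.12 rad) on the mat, the middle of its grip over the mat (within 130 mm along and 70 mm across of the mat's centre) (value of joint burr above 0.0071 m and x of file_grip in the frame of mat between -0.13 and 0.13 m and y of file_grip in the frame of mat between -0.07 and 0.07 m and angle between file's own z axis and vertical below 0.12 rad and height (world z) of file_grip between 0.036 and 0.047 m and linear speed of file below 0.02 m/s); the robot touches nothing.
It fails at once if the file pressed on the bar, burr or vice with more than 40 N (contact force between file and vise above 40 N).
It fails at once if the file was dragged backward over the bar under load (more than about 8 N of backward drag) (value of joint give below -0.0008 m).
It fails at once if the vice, bar or burr was pushed with the gripper (contact force between the fingers and vise above 2 N).
It fails at once if the file was dropped (moving faster than 0.45 m/s, as after a fall of 10 mm, with no finger on it) (contact force between the fingers and file below 0.1 N and linear speed of file above 0.45 m/s).
It fails at once if another thing was moved by more than 30 mm (distance of any of reagent, flask, beaker, offcut, boss, brush from where it was at the start of the episode above 0.03 m).
It also fails if it takes over 72 s, if anything falls off the work surface, if the arm or the gripper's body presses on something with over 40 N, if the wrist force passes 120 N, or if a joint passes its speed limit or range.

### The arm

A 6-joint arm with a two-finger parallel gripper is mounted at the origin on the work surface. World frame = base frame: x ahead of the robot, y to its left, z up, the work surface at z = 0. Lengths are in m, angles in rad, forces in N, time in s.
With the tool pointing down it reaches from about 0.3 to 0.775 m from the base axis. Payload 14.6 kg.
Tool frame: the origin (TCP) lies between the finger pads; the fingertips stand 19 mm ahead of it and the grasp point (between the pads) is the TCP; z points along the fingers, y is the direction in which the jaws open and shut (so a half turn about z gives the same grasp; the last joint's range is limited). The gripper opens to 85 mm and grips with 20 to 120 N. Pads are 22 mm wide; open, the fingers measure 114 mm over their backs; the gripper's body (76 mm by 85 mm) begins 54 mm behind the grasp point. The pads swing forward as they close: fully open they stand 13 mm farther back than shut.
Start: joints at [-1.289, 0.3, 1.521, -0, 1.321, -0.067], TCP at [0.188, -0.517, 0.25] pointing down, gripper open.
Joint ranges: [-3.03, 3.03], [-0.79, 2.21], [0.23, 2.52], [-1.04, 4.18], [0, 3.07], [-2.55, 2.55]. Speed limits (rad/s): [2.22, 2.22, 2.57, 3.14, 3.14, 3.14].

### API

Orientations are given as a unit quaternion [w, x, y, z].
In Python, from bench import manip gives the robot as it stands.
- The arm moves only by the shell command python3 -m pendant 'ROWS' [FORCE]. ROWS is JSON, one flat list of numbers, 7 for each row, row after row: the shift along the tool's x, y, z in cm, then the turn, a rotation vector about the tool's x, y, z in degrees, then the closure in counts, from 0 (fully open) to 255 (shut). A call has 1 to 12 rows; each row is the pose to reach, as a shift and turn from the pose commanded when the call began, along the tool's axes at that moment; what a row does not reach only later rows make up. A row lasts 1/12 s, in which the tool goes at most 41.7 mm and 7.16 degrees, less where a joint would pass 70% of its speed; a pose out of reach is approached as far as the arm can. A call with a gripper value outside its range is refused whole. The fingers move at their own pace and stop on an object; FORCE is the grip in N (left out, the last holds). Time passes only in rows, so rows that repeat a pose let the fingers close. It gives the time, the measured TCP pose, the force and the opening at its end, in the units of the state.
- manip.get_obs(): the state, without advancing time (a new reading comes with each control period).
- manip.snapshot(name): name is "side" or "top" or "wrist"; returns the picture (400x640x3 uint8, red, green, blue); there is no depth.
- manip.get_calibration(name): a dict with "K" (3x3 intrinsics, pixels), "R" (3x3) and "t" (3): a world point X has camera coordinates R X + t. Camera axes: x right, y down, z forward; pixel columns grow to the right and rows downward; lengths in m; the calibration is good to about 2 mm. A picture is of the moment at which its call begins: read the wrist's pose just before it. get_calibration takes no time and is no camera call; for the wrist camera it gives the pose at the moment of the call.
- manip.hand_in(): hands the job in, once; it reports no verdict.
The state is a dict: "clock": time; "joint_pos": joint angles; "qd": joint speeds; "joint_efforts": joint torques, N m; "tcp_pos": TCP position; "tool_rot": TCP orientation; "force": force on the tool from outside, world axes, zero at the start; "ft_torque": the same for the moment, N m; "opening": finger opening in m.
Only numpy, scipy, OpenCV 4.12 (cv2) and the standard library are available. Lean on these libraries where they do the work, as an engineer would, in place of code of your own. Each camera call takes 0.05 s, during which the arm holds its last target.

## Working session

There is one attempt and no reset: what is moved stays moved. The work goes in short steps, Python scripts to look and compute and a shell command to move; the robot and the scene stay as the last step left them, time stands still between calls to the robot, and variables do not carry over. Pictures are saved under pics/ and viewed, and the job is handed in when it is done.

```bash
ls; mkdir -p pics; python3 - <<'E'
from bench import manip
import cv2
print(manip.get_obs())
for n in ("side","top","wrist"):
    c=manip.get_calibration(n); print(n,c)
    im=manip.snapshot(n); cv2.imwrite(f"pics/{n}0.png",im[:,:,::-1])
E
```

```text
pics
{'clock': 0.0, 'joint_pos': array([-1.28860709e+00,  3.00477833e-01,  1.52160204e+00, -1.75850384e-05,
        1.32071034e+00, -6.66089307e-02]), 'qd': array([-0.00023975, -0.00063578, -0.00011105, -0.00182061, -0.00103546,
        0.00060313]), 'joint_efforts': array([-5.54166363e-04, -5.43501234e+01, -3.61795378e+01, -1.14062934e-04,
        3.98576783e-03,  5.11169667e-07]), 'tcp_pos': array([ 0.18789989, -0.516672  ,  0.24970875]), 'tool_rot': array([-5.94387029e-04,  9.84830431e-01,  1.73518483e-01, -7.28857724e-05]), 'force': array([ 0.43675484, -0.38073636, -0.44041142]), 'ft_torque': array([-0.01101156, -0.01996817, -0.01572012]), 'opening': 0.08552745755049382}
side {'K': array([[371.77235267,   0.        , 318.90409373],
       [  0.        , 371.77235267, 195.90116171],
       [  0.        ,   0.        ,   1.        ]]), 'R': array([[-0.93277998, -0.36044297, -0.00154029],
       [-0.27490316,  0.71416488, -0.64373658],
       [ 0.23313034, -0.60004116, -0.76524561]]), 't': array([0.5369624 , 0.26721329, 0.65343946])}
top {'K': array([[373.65193033,   0.        , 320.22550859],
       [  0.        , 373.65193033, 202.31587443],
       [  0.        ,   0.        ,   1.        ]]), 'R': array([[-0.00640334, -0.99923525,  0.03857336],
       [-0.99773336,  0.00380021, -0.06718413],
       [ 0.06698616, -0.03891613, -0.99699468]]), 't': array([-0.0566774 ,  0.60707409,  0.93679008])}
wrist {'K': array([[349.31959051,   0.        , 317.88298662],
       [  0.        , 349.31959051, 198.85802296],
       [  0.        ,   0.        ,   1.        ]]), 'R': array([[ 3.42720409e-01, -9.39437315e-01, -5.03172452e-04],
       [-8.94080636e-01, -3.26337955e-01,  3.06795299e-01],
       [-2.88379156e-01, -1.04695134e-01, -9.51775389e-01]]), 't': array([-0.54979448, -0.04110172,  0.37969789])}
```

View pics/side0.png

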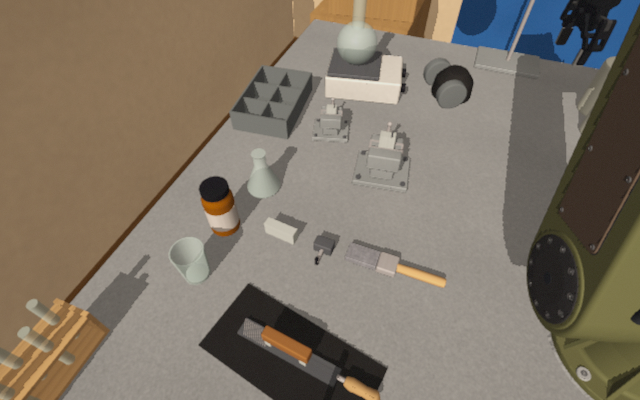

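View pics/top0.png

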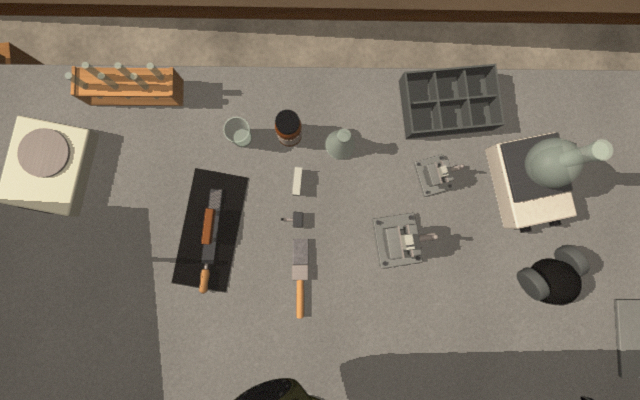

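View pics/wrist0.png

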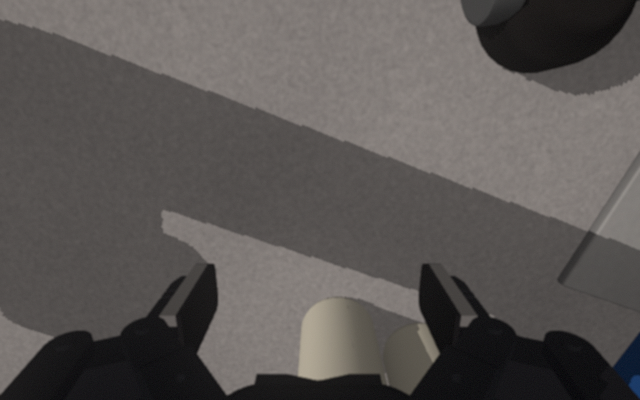

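```bash
cat > h.py <<'E'
import numpy as np, cv2
from bench import manip
def ray(c,px):
    d=c["R"].T@np.linalg.inv(c["K"])@np.array([px[0],px[1],1.]); o=-c["R"].T@c["t"]
    return o,d/np.linalg.norm(d)
def onz(c,px,z):
    o,d=ray(c,px); return o+d*(z-o[2])/d[2]
def tri(obs):
    A=np.zeros((3,3));b=np.zeros(3)
    R=[ray(c,p) for c,p in obs]
    for o,d in R:
        P=np.eye(3)-np.outer(d,d);A+=P;b+=P@o
    X=np.linalg.solve(A,b)
    return X,[np.linalg.norm((np.eye(3)-np.outer(d,d))@(X-o)) for o,d in R]
def proj(c,X):
    p=c["K"]@(c["R"]@np.asarray(X)+c["t"]); return p[:2]/p[2]
E
python3 - <<'E'
from h import *
c=manip.get_calibration("wrist");print("wrist cam centre",-c["R"].T@c["t"],"fwd",c["R"][2])
t=cv2.imread("pics/top0.png");s=cv2.imread("pics/side0.png")
def crop(im,x0,y0,w,h,k,n): cv2.imwrite(n,cv2.resize(im[y0:y0+h,x0:x0+w],None,fx=k,fy=k,interpolation=cv2.INTER_CUBIC))
crop(t,165,160,90,140,4,"pics/c1.png");crop(t,360,195,90,85,6,"pics/c2.png")
crop(s,340,110,90,90,6,"pics/c3.png")
crop(s,190,275,200,125,4,"pics/c4.png")
E
```

```text
wrist cam centre [ 0.26117765 -0.49016892  0.37380021] fwd [-0.28833442 -0.10484928 -0.95177197]
```

View pics/c1.png

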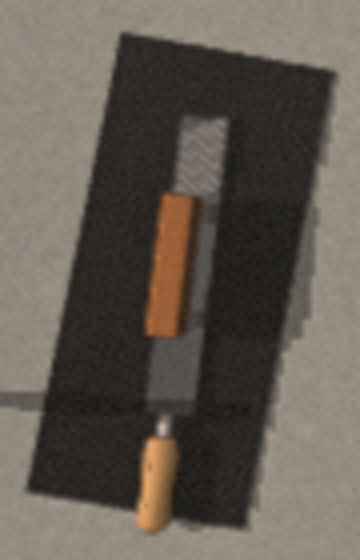

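View pics/c2.png

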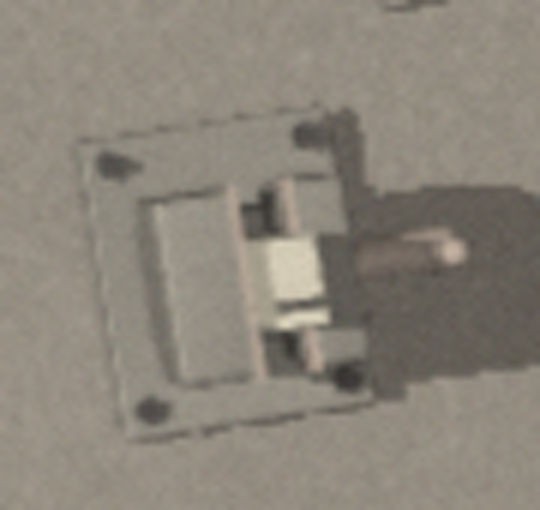

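View pics/c3.png

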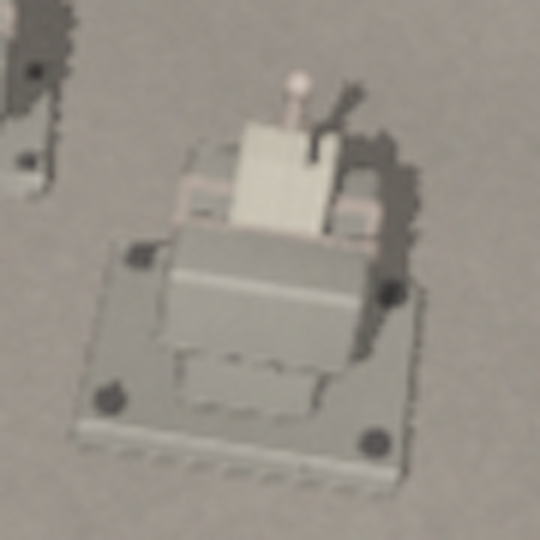

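View pics/c4.png

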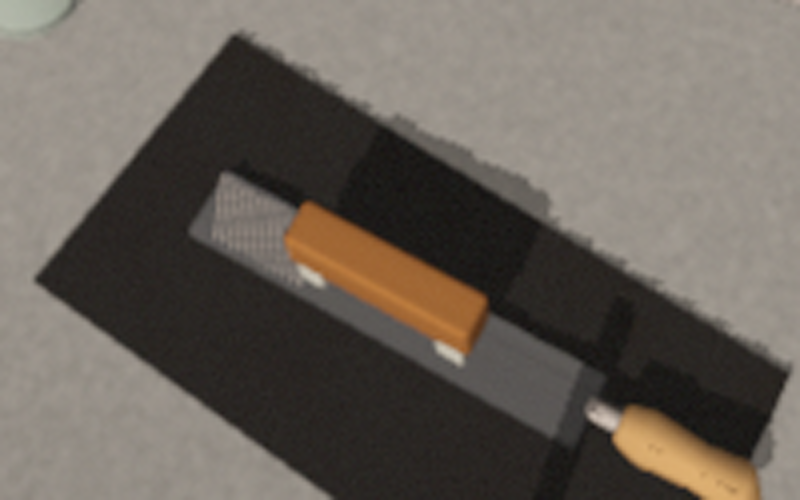

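```bash
python3 - <<'E'
from h import *
T=manip.get_calibration("top");S=manip.get_calibration("side")
f=lambda p,o,k:(p[0]/k+o[0],p[1]/k+o[1])
c1=lambda p:f(p,(165,160),4);c2=lambda p:f(p,(360,195),6);c3=lambda p:f(p,(340,110),6);c4=lambda p:f(p,(190,275),4)
m=[onz(T,c1(p),.004) for p in [(122,33),(337,72),(247,525),(28,490)]]
print("mat",np.round(m,4),np.mean(m,0)); d=(m[0]+m[1]-m[2]-m[3]);print("yaw",np.arctan2(d[1],d[0]))
v=[onz(T,c2(p),.01) for p in [(80,143),(330,105),(372,400),(130,438)]]
print("vise",np.round(v,4),np.mean(v,0)); d=(v[0]+v[1]-v[2]-v[3]);print("yaw",np.arctan2(d[1],d[0]))
# grip top ends: c1 far-left, far-right, near-left near-right ; c4 
g=[((163,193),(487,0))]
gt={ 'farL':((163,194),(285,238)),'nearR':((178,336),(487,296))}
# c4: grip top-face corners: (308,202) far right, (487,296) near right,(470,350)bottom near left
for n,a,b in [("far-right",(193,195),(308,202)),("near-right",(180,336),(487,296))]:
    X,e=tri([(T,c1(a)),(S,c4(b))]);print(n,X,e)
tf=[onz(T,c1(p),.054) for p in [(163,194),(193,195),(180,336),(147,333)]]
print("grip",np.round(tf,4),np.mean(tf,0));d=tf[0]+tf[1]-tf[2]-tf[3];print("yaw",np.arctan2(d[1],d[0]))
# bar top corners: c2 far-left (268,240), far-right(318,238); c3 far-? 
for n,a,b in [("far-left",(268,240),(245,124)),("far-right",(319,238),(250,124)),("near",(328,322),(338,140))]:
    X,e=tri([(T,c2(a)),(S,c3(b))]);print(n,X,e)
E
```

```text
mat [[0.6978 0.2628 0.004 ]
 [0.6721 0.1241 0.004 ]
 [0.3819 0.1792 0.004 ]
 [0.4056 0.317  0.004 ]] [0.53933813 0.22077026 0.004     ]
yaw -0.18561998077948652
vise [[ 0.5639 -0.1983  0.01  ]
 [ 0.5799 -0.3082  0.01  ]
 [ 0.4522 -0.3236  0.01  ]
 [ 0.437  -0.2179  0.01  ]] [ 0.50825446 -0.26197339  0.01      ]
yaw 0.13640642971549236
far-right [0.59038638 0.2050065  0.0488725 ] [np.float64(0.00033998456632243403), np.float64(0.0003399845663223004)]
near-right [0.50476902 0.21263866 0.04632992] [np.float64(0.001112358775184685), np.float64(0.0011123587751843786)]
grip [[0.5905 0.2218 0.054 ]
 [0.5898 0.2036 0.054 ]
 [0.504  0.2104 0.054 ]
 [0.506  0.2302 0.054 ]] [0.54758802 0.21648818 0.054     ]
yaw -0.08885140577917675
far-left [ 0.524437   -0.24460198  0.14166804] [np.float64(0.00011833355330113495), np.float64(0.00011833355330140276)]
far-right [ 0.525568   -0.26941011  0.12188293] [np.float64(0.0010850977950491694), np.float64(0.0010850977950492022)]
near [ 0.49290291 -0.2723552   0.12169364] [np.float64(0.0004976158477081519), np.float64(0.0004976158477083428)]
```

```bash
cat >> h.py <<'E'
from scipy.spatial.transform import Rotation as Ro
def Rt(q): return Ro.from_quat([q[1],q[2],q[3],q[0]]).as_matrix()
def plan(pos,yaw,o=None):
    o=o or manip.get_obs(); R=Rt(o["tool_rot"])
    c,s=np.cos(yaw),np.sin(yaw); Rd=np.array([[c,s,0],[s,-c,0],[0,0,-1.]])
    sh=R.T@(np.array(pos)-o["tcp_pos"])*100; rv=np.degrees(Ro.from_matrix(R.T@Rd).as_rotvec())
    print("shift cm",np.round(sh,2),"rot deg",np.round(rv,2),"rows>=",np.linalg.norm(sh)/4.17,np.linalg.norm(rv)/7.16)
E
python3 - <<'E'
from h import *
plan([0.48,-0.26,0.33],0.136)
E
```

```text
shift cm [ 36.22 -14.15  -8.  ] rot deg [-0.05  0.   12.19] rows>= 9.521157788068855 1.7029441520664035
```

```bash
python3 -m pendant '[18,-7,-8,0,0,6,0, 18,-7,-8,0,0,12,0, 18,-7,-8,0,0,12,0, 18,-7,-8,0,0,12,0, 36.2,-14.1,-8,0,0,12.2,0, 36.2,-14.1,-8,0,0,12.2,0, 36.2,-14.1,-8,0,0,12.2,0, 36.2,-14.1,-8,0,0,12.2,0, 36.2,-14.1,-8,0,0,12.2,0, 36.2,-14.1,-8,0,0,12.2,0, 36.2,-14.1,-8,0,0,12.2,0, 36.2,-14.1,-8,0,0,12.2,0]'; python3 - <<'E'
from h import *
import pickle
c=manip.get_calibration("wrist");im=manip.snapshot("wrist");cv2.imwrite("pics/w1.png",im[:,:,::-1]);pickle.dump(c,open("w1.pkl","wb"))
print(manip.get_obs()["qd"])
E
```

```text
clock: 1.15
tcp_pos: [0.4806, -0.2597, 0.3299]
tool_rot: [-0.0, 0.998, 0.069, -0.0]
force: [-0.4, 0.8, -0.9]
opening: 0.0853
[-0.03155478 -0.01171874  0.00731915 -0.00032048 -0.00092485 -0.00318768]
```

View pics/w1.png

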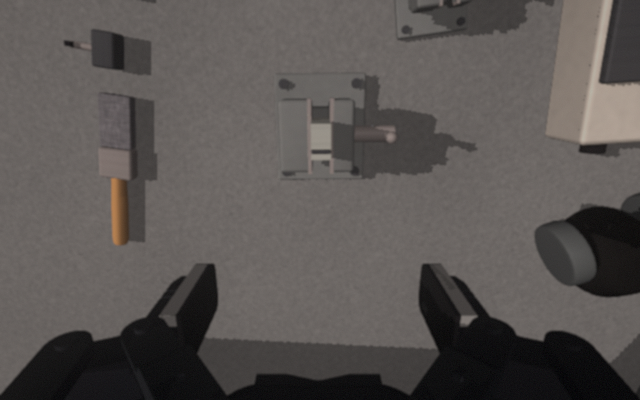

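```bash
python3 -m pendant '[-3,2,5,0,0,0,0, -3,4,8,0,0,0,0, -3,4,8,0,0,0,0, -3,4,8,0,0,0,0, -3,4,8,0,0,0,0]'; python3 - <<'E'
from h import *
import pickle
c=manip.get_calibration("wrist");im=manip.snapshot("wrist");cv2.imwrite("pics/w2.png",im[:,:,::-1]);pickle.dump(c,open("w2.pkl","wb"))
def crop(im,x0,y0,w,h,k,n): cv2.imwrite(n,cv2.resize(im[y0:y0+h,x0:x0+w],None,fx=k,fy=k,interpolation=cv2.INTER_CUBIC))
crop(im[:,:,::-1],220,20,200,150,4,"pics/w2c.png")
crop(cv2.imread("pics/w1.png"),260,60,120,130,4,"pics/w1c.png")
E
```

```text
clock: 1.62
tcp_pos: [0.4555, -0.3049, 0.2512]
tool_rot: [-0.0, 0.998, 0.067, 0.0]
force: [0.7, 0.6, -0.2]
opening: 0.0854
```

View pics/w2.png

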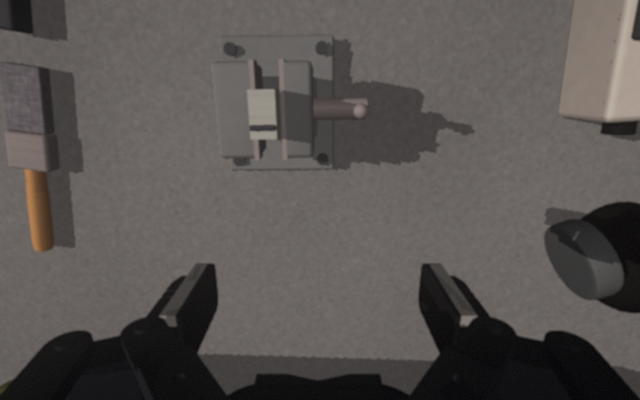

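View pics/w2c.png

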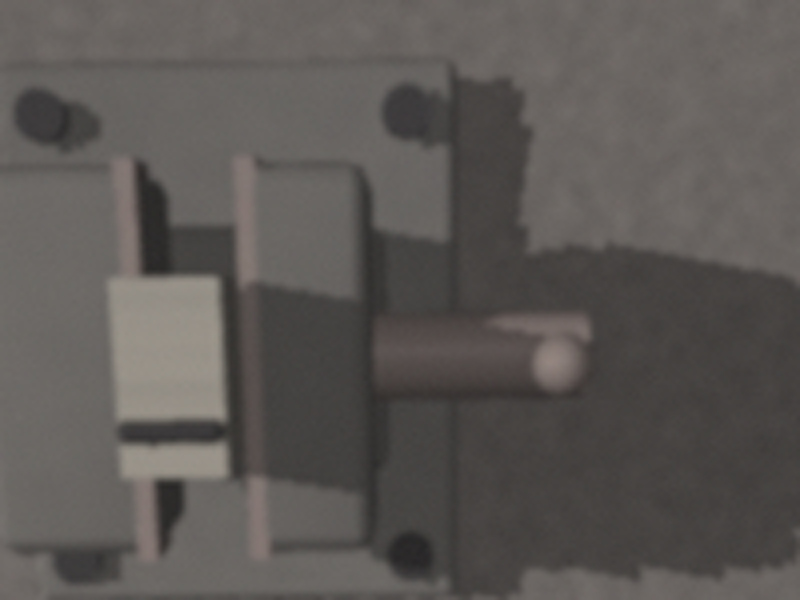

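View pics/w1c.png

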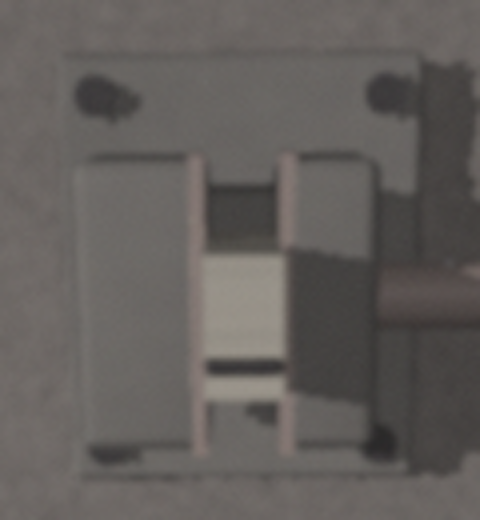

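```bash
python3 - <<'E'
from h import *
import pickle
W1=pickle.load(open("w1.pkl","rb"));W2=pickle.load(open("w2.pkl","rb"));S=manip.get_calibration("side");T=manip.get_calibration("top")
A=[(203,252),(286,252),(286,402),(205,402)];B=[(108,278),(220,277),(231,478),(120,479)]
a=[(x/4+260,y/4+60) for x,y in A];b=[(x/4+220,y/4+20) for x,y in B]
P=[]
for p,q in zip(a,b):
    X,e=tri([(W1,p),(W2,q)]);P.append(X);print(np.round(X,4),np.round(e,4))
P=np.array(P);d=P[0]+P[1]-P[2]-P[3];print(P.mean(0),np.arctan2(d[1],d[0]))
for z in (.122,.128,.134):
    for c,l in((W1,a),(W2,b)):
        Q=np.array([onz(c,p,z) for p in l]);d=Q[0]+Q[1]-Q[2]-Q[3];print(z,Q.mean(0)[:2],np.arctan2(d[1],d[0]),np.linalg.norm(Q[0]-Q[3]),np.linalg.norm(Q[0]-Q[1]))
# jaws top edges yaw from W2 base far edge
E1=[(0,65),(450,62)]
l=[onz(W2,(x/4+220,y/4+20),.012) for x,y in E1];d=l[0]-l[1];print("yaw base far edge",np.arctan2(-d[0],d[1]))
l=[onz(W2,(x/4+220,y/4+20),.092) for x,y in [(257,160),(270,556)]];d=l[0]-l[1];print("jaw yaw",np.arctan2(d[1],d[0]),np.linalg.norm(d))
l=[onz(W2,(x/4+220,y/4+20),.092) for x,y in [(137,160),(158,556)]];d=l[0]-l[1];print("jaw yaw",np.arctan2(d[1],d[0]),np.linalg.norm(d))
plan([0.52,0.21,0.30],-0.10)
E
```

```text
[ 0.5245 -0.247   0.1245] [0.0003 0.0003]
[ 0.5272 -0.266   0.1248] [0.0003 0.0003]
[ 0.4932 -0.2713  0.1269] [0.0002 0.0002]
[ 0.4909 -0.2523  0.1288] [0.0001 0.0001]
[ 0.50893765 -0.25916303  0.12624058] 0.15482728323374895
0.122 [ 0.50830653 -0.25933804] 0.1489525760373947 0.035492688242460255 0.01935119317155484
0.122 [ 0.50833178 -0.25851469] 0.1451519378488465 0.0346156231932365 0.019365585956457446
0.128 [ 0.50920367 -0.25915237] 0.14895257603739384 0.03485076043013445 0.01900120364656724
0.128 [ 0.50890937 -0.25936887] 0.14515193784884547 0.03379507121136388 0.018906531099984417
0.134 [ 0.51010081 -0.2589667 ] 0.14895257603739284 0.0342088326178087 0.018651214121579694
0.134 [ 0.50948696 -0.26022305] 0.1451519378488438 0.0329745192294912 0.018447476243511392
yaw base far edge 0.14128780781042907
jaw yaw 0.14084979290366528 0.07572260541837345
jaw yaw 0.13621436039162607 0.075717371186116
shift cm [ 13.28 -50.12  -4.84] rot deg [ 0.06 -0.09 13.47] rows>= 12.488164455143023 1.881334914637006
```

```bash
python3 -m pendant '[6,-25,-4.8,0,0,7,0, 6,-25,-4.8,0,0,13.5,0, 6,-25,-4.8,0,0,13.5,0, 6,-25,-4.8,0,0,13.5,0, 6,-25,-4.8,0,0,13.5,0, 6,-25,-4.8,0,0,13.5,0, 13.3,-50.1,-4.8,0,0,13.5,0, 13.3,-50.1,-4.8,0,0,13.5,0, 13.3,-50.1,-4.8,0,0,13.5,0, 13.3,-50.1,-4.8,0,0,13.5,0, 13.3,-50.1,-4.8,0,0,13.5,0, 13.3,-50.1,-4.8,0,0,13.5,0]';python3 -m pendant '[0,0,0,0,0,0,0,0,0,0,0,0,0,0]'; python3 - <<'E'
from h import *
import pickle
c=manip.get_calibration("wrist");im=manip.snapshot("wrist");cv2.imwrite("pics/w3.png",im[:,:,::-1]);pickle.dump(c,open("w3.pkl","wb"))
E
```

```text
clock: 2.67
tcp_pos: [0.5158, 0.1887, 0.3006]
tool_rot: [-0.001, 0.999, -0.049, 0.002]
force: [0.9, -0.2, 0.2]
opening: 0.0855
clock: 2.83
tcp_pos: [0.5158, 0.1881, 0.2997]
tool_rot: [-0.0, 0.999, -0.048, 0.001]
force: [0.5, 0.2, -0.1]
opening: 0.0853
```

View pics/w3.png

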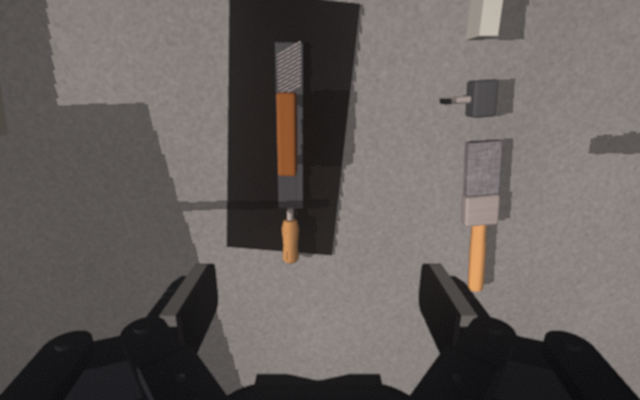

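```bash
python3 -m pendant '[0,-3,4,0,0,0,0,0,-6,8,0,0,0,0,0,-6,8,0,0,0,0,0,-6,8,0,0,0,0,0,-6,8,0,0,0,0]'; python3 - <<'E'
from h import *
import pickle
c=manip.get_calibration("wrist");im=manip.snapshot("wrist");cv2.imwrite("pics/w4.png",im[:,:,::-1]);pickle.dump(c,open("w4.pkl","wb"))
def crop(im,x0,y0,w,h,k,n): cv2.imwrite(n,cv2.resize(im[y0:y0+h,x0:x0+w],None,fx=k,fy=k,interpolation=cv2.INTER_CUBIC))
ims=[cv2.imread("pics/w3.png"),cv2.imread("pics/w4.png")]
W=[pickle.load(open("w3.pkl","rb")),pickle.load(open("w4.pkl","rb"))]
B=[]
for i,m in enumerate(ims):
    h=cv2.cvtColor(m,cv2.COLOR_BGR2HSV)
    k=cv2.inRange(h,(5,150,40),(14,255,190))
    n,l,s,cc=cv2.connectedComponentsWithStats(k)
    for j in range(1,n):
        if s[j,4]>200: print(i,s[j],cc[j])
E
```

```text
clock: 3.3
tcp_pos: [0.5223, 0.2446, 0.2193]
tool_rot: [0.0, 0.999, -0.05, 0.0]
force: [-0.2, -0.2, 1.4]
opening: 0.0855
0 [ 276   93   20   83 1533] [286.11741683 133.19439008]
1 [ 333   95   26  104 2406] [345.06192851 145.47630923]
```

View pics/w4.png

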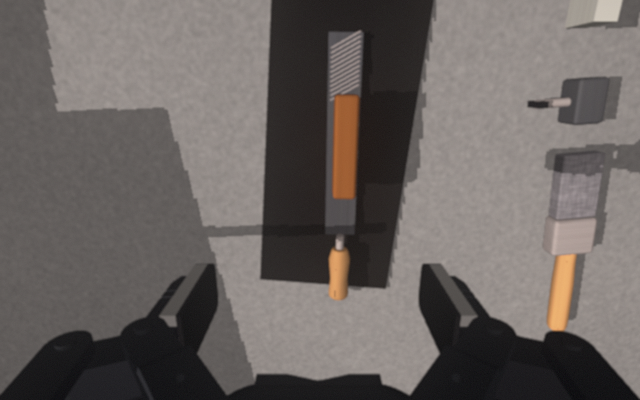

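```bash
python3 - <<'E'
from h import *
import pickle
ims=[cv2.imread("pics/w3.png"),cv2.imread("pics/w4.png")]
W=[pickle.load(open("w3.pkl","rb")),pickle.load(open("w4.pkl","rb"))]
B=[]
for i,m in enumerate(ims):
    h=cv2.cvtColor(m,cv2.COLOR_BGR2HSV)
    k=cv2.inRange(h,(5,150,40),(14,255,190))
    n,l,s,cc=cv2.connectedComponentsWithStats(k); j=1+np.argmax(s[1:,4])
    b=cv2.boxPoints(cv2.minAreaRect(np.argwhere(l==j)[:,::-1].astype(np.float32)))
    b=b[np.argsort(b[:,1])]; b=np.array([*b[:2][np.argsort(b[:2,0])],*b[2:][np.argsort(b[2:,0])]]); B.append(b);print(b)
    Q=np.array([onz(W[i],p,.054) for p in b]);d=Q[0]+Q[1]-Q[2]-Q[3];print(Q.mean(0),np.arctan2(d[1],d[0]),np.linalg.norm(Q[0]-Q[2]),np.linalg.norm(Q[0]-Q[1]))
P=np.array([tri([(W[0],B[0][i]),(W[1],B[1][i])])[0] for i in range(4)]);print(P,P.mean(0))
plan([0.5475,0.217,0.10],-0.09)
E
```

```text
[[276.  93.]
 [295.  93.]
 [276. 175.]
 [295. 175.]]
[0.54820534 0.21890411 0.054     ] -0.1230059998928446 0.0854182179036026 0.019250422845444193
[[334.41922  94.55498]
 [358.45224  95.10118]
 [332.0754  197.68355]
 [356.10843 198.22975]]
[0.54856946 0.21870405 0.054     ] -0.09746688668005415 0.08587435395739605 0.019092373202068517
[[0.59190016 0.22381876 0.04856562]
 [0.5897974  0.20443197 0.04815256]
 [0.5083318  0.23349989 0.05899629]
 [0.50664702 0.21315694 0.06088221]] [0.54916909 0.21872689 0.05414917]
shift cm [ 2.72  2.49 12.02] rot deg [-0.05 -0.12 -0.6 ] rows>= 3.0153207919813694 0.0856323958690591
```

```bash
python3 -m pendant '[2.9,2.3,4,0,0,0,0,2.9,2.3,8,0,0,0,0,2.9,2.3,12,0,0,0,0,2.9,2.3,12,0,0,0,0,2.9,2.3,12,0,0,0,0]'; python3 - <<'E'
from h import *
plan([0.5485,0.2185,0.042],-0.10)
E
```

```text
clock: 3.77
tcp_pos: [0.5485, 0.2185, 0.098]
tool_rot: [0.0, 0.999, -0.05, -0.001]
force: [0.3, -0.1, 0.6]
opening: 0.0853
shift cm [ 0.01 -0.01  5.6 ] rot deg [ 0.05  0.12 -0.06] rows>= 1.3436749433921729 0.01962109139266483
```

```bash
python3 -m pendant '[0,0,3,0,0,0,0,0,0,5.6,0,0,0,0,0,0,5.6,0,0,0,0,0,0,5.6,0,0,0,120,0,0,5.6,0,0,0,180,0,0,5.6,0,0,0,255,0,0,5.6,0,0,0,255,0,0,5.6,0,0,0,255,0,0,5.6,0,0,0,255,0,0,5.6,0,0,0,255]' 110; python3 - <<'E'
from h import *
print(manip.get_obs()["ft_torque"])
manip.snapshot("side")
im=manip.snapshot("side");cv2.imwrite("pics/s1.png",im[200:,150:450,::-1].repeat(2,0).repeat(2,1))
E
```

```text
clock: 4.6
tcp_pos: [0.5491, 0.2198, 0.0434]
tool_rot: [-0.0, 0.999, -0.05, 0.001]
force: [-1.9, -1.5, 9.4]
opening: 0.0185
[-0.12272927  0.35974511 -0.00428874]
```

View pics/s1.png

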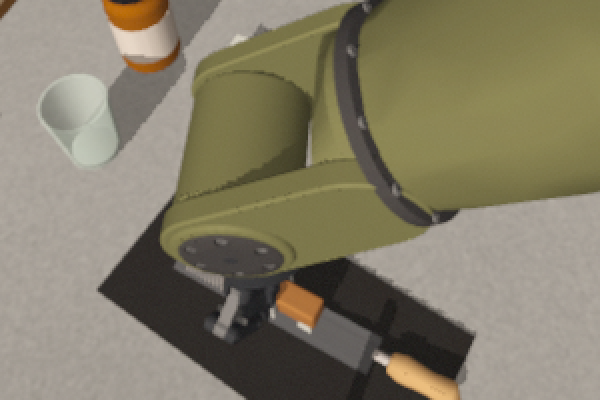

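```bash
python3 -m pendant '[0,0,-0.5,0,0,0,255,0,0,-2,0,0,0,255,0,0,-5,0,0,0,255,0,0,-8,0,0,0,255,0,0,-11,0,0,0,255,0,0,-14,0,0,0,255,0,0,-17,0,0,0,255,0,0,-20,0,0,0,255,0,0,-20,0,0,0,255,0,0,-20,0,0,0,255]' 120; python3 - <<'E'
from h import *
o=manip.get_obs();print(o["force"],o["ft_torque"])
im=manip.snapshot("wrist");cv2.imwrite("pics/w5.png",im[:,:,::-1])
im=manip.snapshot("side");cv2.imwrite("pics/s2.png",im[:,:,::-1])
E
```

```text
clock: 5.53
tcp_pos: [0.5487, 0.2197, 0.2433]
tool_rot: [-0.0, 0.999, -0.05, 0.001]
force: [-0.9, 0.1, -5.8]
opening: 0.0181
[-0.91504921  0.13933724 -5.78942207] [-0.03632967 -0.00725576  0.07221331]
```

View pics/w5.png

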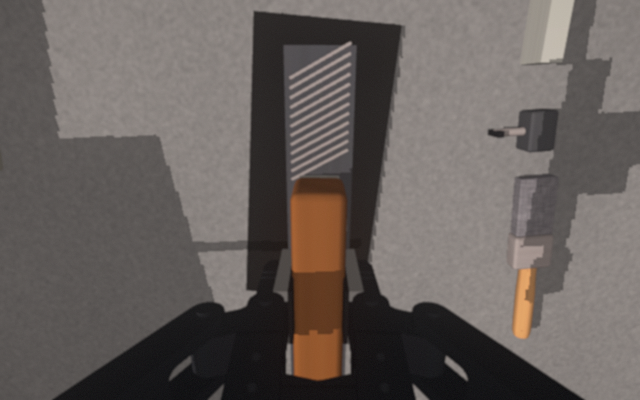

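View pics/s2.png

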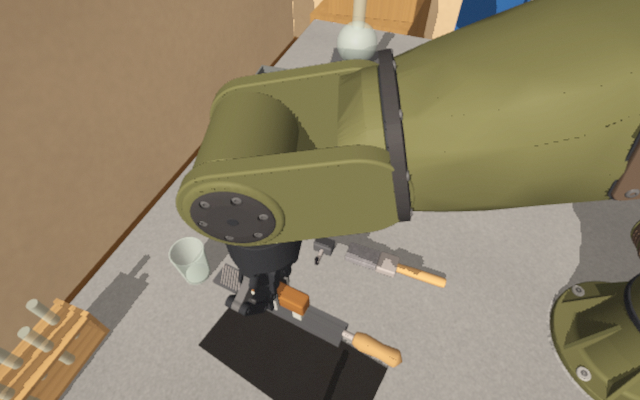

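```bash
python3 - <<'E'
from h import *
o=manip.get_obs();c=manip.get_calibration("wrist");R=Rt(o["tool_rot"]);p=o["tcp_pos"]
print(o["force"])
for z in (.0300,.0324,.035): 
  for q in [(284,45),(357,45)]: print("blade",z,R.T@(onz(c,q,p[2]-z)-p))
for z in (.009,.0115,.013):
  for q in [(294,180),(346,180)]: print("grip",z,R.T@(onz(c,q,p[2]+z)-p))
for X in ([.09,0,.03],[.095,.015,.0324],[.095,-.015,.0324]): print(proj(c,p+R@np.array(X)))
plan([0.42,-0.25,0.25],0.142)
E
```

```text
[ 0.30904559 -0.73067227 -4.61062673]
blade 0.03 [ 0.0938889  -0.01343032  0.02976649]
blade 0.03 [0.09392455 0.01613178 0.02979812]
blade 0.0324 [ 0.09413746 -0.0136429   0.03216569]
blade 0.0324 [0.09417367 0.01638056 0.03219782]
blade 0.035 [ 0.09440674 -0.0138732   0.03476482]
blade 0.035 [0.09444355 0.01665007 0.03479748]
grip 0.009 [ 0.04769647 -0.00780095 -0.00911975]
grip 0.009 [ 0.04770604  0.00985444 -0.00910084]
grip 0.0115 [ 0.04835567 -0.00762688 -0.01162111]
grip 0.0115 [ 0.04836502  0.00964397 -0.01160261]
grip 0.013 [ 0.04875118 -0.00752244 -0.01312193]
grip 0.013 [ 0.04876041  0.00951769 -0.01310367]
[317.16771387  55.43844938]
[353.66099136  42.86713444]
[280.69034775  42.77980981]
shift cm [-8.06 47.98 -0.87] rot deg [  0.04   0.14 -13.85] rows>= 11.669942922472098 1.9345774634533897
```

```bash
python3 -m pendant '[-4,23,-1,0,0,-7,255,-4,23,-1,0,0,-13.9,255,-4,23,-1,0,0,-13.9,255,-4,23,-1,0,0,-13.9,255,-4,23,-1,0,0,-13.9,255,-4,23,-1,0,0,-13.9,255,-6,48,-1,0,0,-13.9,255,-6,48,-1,0,0,-13.9,255,-6,48,-1,0,0,-13.9,255,-6,48,-1,0,0,-13.9,255,-6,48,-1,0,0,-13.9,255,-6,48,-1,0,0,-13.9,255]';python3 -m pendant '[0,0,0,0,0,0,255,0,0,0,0,0,0,255,0,0,0,0,0,0,255]';  python3 - <<'E'
from h import *
print(manip.get_obs()["force"])
plan([0.4447,-0.2684,0.195],0.142)
E
```

```text
clock: 6.63
tcp_pos: [0.4399, -0.2529, 0.2505]
tool_rot: [-0.001, 0.997, 0.071, -0.001]
force: [0.7, 0.2, -4.3]
opening: 0.0185
clock: 6.88
tcp_pos: [0.4408, -0.2509, 0.2507]
tool_rot: [-0.001, 0.997, 0.071, -0.001]
force: [1.4, 0.1, -4.0]
opening: 0.0181
[ 1.35707434  0.08066436 -4.01051033]
shift cm [0.15 1.79 5.56] rot deg [-0.11  0.11  0.01] rows>= 1.402607315436582 0.021680899424664907
```

```bash
python3 -m pendant '[0.15,1.8,3,0,0,0,255,0.15,1.8,5.6,0,0,0,255,0.15,1.8,6.6,0,0,0,255,0.15,1.8,6.6,0,0,0,255,0.15,1.8,6.6,0,0,0,255]';  python3 - <<'E'
from h import *
print(manip.get_obs()["force"])
plan([0.4447,-0.2684,0.185],0.142)
for n in ("side","wrist"):
    im=manip.snapshot(n);cv2.imwrite(f"pics/{n}6.png",im[:,:,::-1])
E
```

```text
clock: 7.3
tcp_pos: [0.4456, -0.268, 0.1866]
tool_rot: [-0.0, 0.997, 0.072, -0.0]
force: [-0.8, 0.4, -3.5]
opening: 0.0179
[-0.77295541  0.44890164 -3.52775392]
shift cm [-0.1   0.02  0.16] rot deg [-0.02  0.01  0.12] rows>= 0.044222221479929824 0.01714288254660793
```

View pics/side6.png

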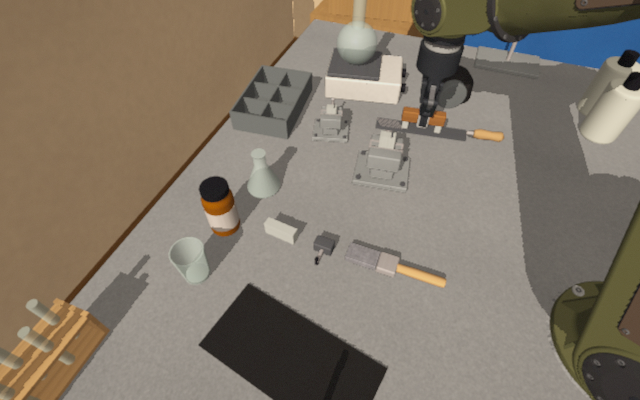

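View pics/wrist6.png

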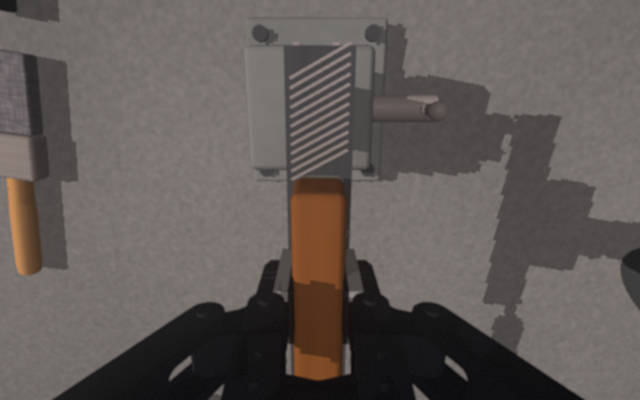

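```bash
python3 -m pendant '[0,0,0.6,0,0,0,255,0,0,1.2,0,0,0,255,0,0,1.2,0,0,0,255]';python3 -m pendant '[0,0,0.1,0,0,0,255,0,0,0.2,0,0,0,255]'
```

```text
clock: 7.65
tcp_pos: [0.4449, -0.2685, 0.1731]
tool_rot: [-0.0, 0.997, 0.071, -0.0]
force: [-0.6, 0.6, -4.2]
opening: 0.0184
clock: 7.82
tcp_pos: [0.4453, -0.2689, 0.1721]
tool_rot: [0.0, 0.997, 0.071, 0.0]
force: [-0.4, -0.6, -3.5]
opening: 0.0178
```

```bash
python3 -m pendant '[0,0,0.1,0,0,0,255,0,0,0.2,0,0,0,255]';python3 -m pendant '[0,0,0.1,0,0,0,255,0,0,0.1,0,0,0,255]';python3 -m pendant '[0,0,0.1,0,0,0,255,0,0,0.1,0,0,0,255]'
```

```text
clock: 7.98
tcp_pos: [0.4453, -0.2689, 0.1701]
tool_rot: [0.0, 0.997, 0.071, 0.0]
force: [-0.2, -1.2, -3.5]
opening: 0.0186
clock: 8.15
tcp_pos: [0.4452, -0.2688, 0.1689]
tool_rot: [-0.0, 0.997, 0.071, -0.0]
force: [0.4, 0.5, -3.6]
opening: 0.0179
clock: 8.32
tcp_pos: [0.4452, -0.2688, 0.168]
tool_rot: [-0.0, 0.997, 0.071, -0.0]
force: [0.7, -0.8, -4.7]
opening: 0.0184
```

```bash
for i in 1 2; do python3 -m pendant '[0,0,0.05,0,0,0,255,0,0,0.1,0,0,0,255]' | grep -E "tcp|force"; done
```

```text
tcp_pos: [0.4453, -0.2689, 0.167]
force: [-0.7, -0.4, -3.3]
tcp_pos: [0.4454, -0.269, 0.1665]
force: [-2.6, 1.5, 4.3]
```

```bash
python3 -m pendant '[0.4,0,0.05,0,0,0,255,1.2,0,0.06,0,0,0,255]'
```

```text
clock: 8.82
tcp_pos: [0.4555, -0.2678, 0.1663]
tool_rot: [0.0, 0.997, 0.071, -0.002]
force: [-28.6, -2.3, 16.8]
opening: 0.0182
```

```bash
python3 -m pendant '[0.6,0,-0.05,0,0,0,255]'
```

```text
clock: 8.9
tcp_pos: [0.4624, -0.2668, 0.1665]
tool_rot: [0.0, 0.997, 0.071, -0.001]
force: [-2.6, -0.3, -1.9]
opening: 0.018
```

```bash
python3 -m pendant '[0.6,0,0.05,0,0,0,255]'; python3 -m pendant '[0.6,0,0.03,0,0,0,255]'
```

```text
clock: 8.98
tcp_pos: [0.4688, -0.2658, 0.1661]
tool_rot: [0.0, 0.997, 0.071, -0.0]
force: [-15.0, -1.7, 12.6]
opening: 0.0186
clock: 9.07
tcp_pos: [0.4742, -0.2651, 0.1659]
tool_rot: [0.0, 0.997, 0.071, -0.001]
force: [-19.4, -2.7, 12.8]
opening: 0.018
```

```bash
python3 -m pendant '[0.7,0,0,0,0,0,255]'; python3 -m pendant '[0.7,0,0.01,0,0,0,255]'
```

```text
clock: 9.15
tcp_pos: [0.4807, -0.2642, 0.1658]
tool_rot: [0.0, 0.997, 0.071, -0.002]
force: [-15.7, -3.1, 8.5]
opening: 0.018
clock: 9.23
tcp_pos: [0.4879, -0.2632, 0.1656]
tool_rot: [0.0, 0.997, 0.071, -0.001]
force: [-13.4, -1.8, 8.2]
opening: 0.018
```

```bash
for i in 1 2 ; do python3 -m pendant '[0.7,0,0.015,0,0,0,255,1.4,0,0.03,0,0,0,255]' | grep -E "tcp|rot|force"; done
```

```text
tcp_pos: [0.5018, -0.2611, 0.1652]
tool_rot: [0.0, 0.997, 0.071, -0.001]
force: [-14.7, -2.2, 7.9]
tcp_pos: [0.5157, -0.2591, 0.1648]
tool_rot: [0.0, 0.997, 0.071, -0.001]
force: [-13.6, -1.2, 6.9]
```

```bash
python3 -m pendant '[0.7,0,0.01,0,0,0,255,1.4,0,0.02,0,0,0,255]' | grep -E "tcp|rot|force"
```

```text
tcp_pos: [0.5299, -0.257, 0.1646]
tool_rot: [0.0, 0.997, 0.071, -0.001]
force: [-9.7, -1.0, 4.8]
```

```bash
for i in 1 2 ; do python3 -m pendant '[0.7,0,0.025,0,0,0,255,1.3,0,0.04,0,0,0,255]' | grep -E "tcp|rot|force"; done
```

```text
tcp_pos: [0.5429, -0.2552, 0.1643]
tool_rot: [0.0, 0.997, 0.071, -0.001]
force: [-8.1, -1.9, 6.2]
tcp_pos: [0.5556, -0.2533, 0.1638]
tool_rot: [0.0, 0.997, 0.071, -0.001]
force: [-10.3, -1.6, 4.9]
```

```bash
python3 -m pendant '[0.6,0,0.02,0,0,0,255,0.9,0,-0.3,0,0,0,255,0.9,0,-1.5,0,0,0,255,0.9,0,-2,0,0,0,255,0.9,0,-2,0,0,0,255]' | grep -E "tcp|rot|force"
python3 - <<'E'
from h import *
im=manip.snapshot("wrist");cv2.imwrite("pics/w7.png",im[:,:,::-1])
im=manip.snapshot("top");cv2.imwrite("pics/t7.png",im[:,:,::-1])
o=manip.get_obs();c=manip.get_calibration("wrist");print(o["force"])
plan([0.4447,-0.2684,0.185],0.142)
E
```

```text
tcp_pos: [0.5655, -0.2519, 0.1854]
tool_rot: [0.001, 0.997, 0.071, 0.001]
force: [1.2, -1.1, -3.7]
[ 0.12535019  0.96733477 -4.08489442]
shift cm [-12.14  -0.05  -0.13] rot deg [ 0.02 -0.03  0.05] rows>= 2.9117432315650964 0.00815595952355527
```

View pics/w7.png

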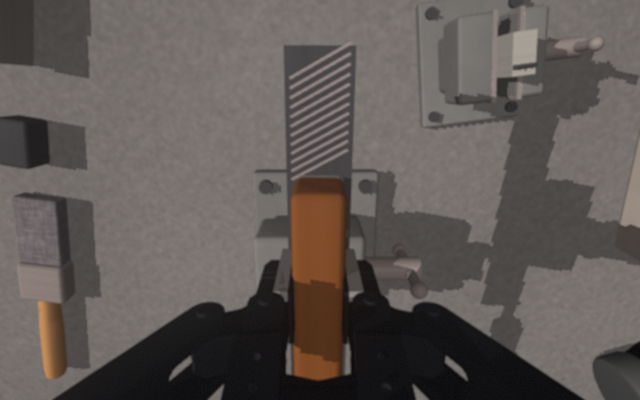

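```bash
python3 -m pendant '[-4,0,-0.5,0,0,0,255,-8,0,-0.5,0,0,0,255,-12.1,0,-0.3,0,0,0,255,-12.1,0,1,0,0,0,255,-12.1,0,1.6,0,0,0,255,-12.1,0,1.6,0,0,0,255]' | grep -E "tcp|rot|force"; python3 -m pendant '[0,0,0.1,0,0,0,255,0,0,0.1,0,0,0,255]' | grep -E "tcp|force"
```

```text
tcp_pos: [0.445, -0.2687, 0.1663]
tool_rot: [-0.001, 0.997, 0.071, -0.001]
force: [-0.4, -0.2, -4.9]
tcp_pos: [0.4461, -0.2687, 0.1665]
force: [0.8, -1.0, -4.0]
```

```bash
for i in 1 2; do python3 -m pendant '[0,0,0.05,0,0,0,255,0,0,0.1,0,0,0,255]' | grep -E "tcp|force";done
```

```text
tcp_pos: [0.4458, -0.2687, 0.1656]
force: [-0.4, 0.1, -4.9]
tcp_pos: [0.4455, -0.2688, 0.1645]
force: [-1.3, 0.2, -0.8]
```

```bash
python3 -m pendant '[0.2,0,0.04,0,0,0,255,0.7,0,0.05,0,0,0,255]' | grep -E "tcp|force"
```

```text
tcp_pos: [0.4517, -0.2681, 0.1644]
force: [-9.5, -0.4, 4.0]
```

```bash
for i in 1 2; do python3 -m pendant '[0.7,0,0.015,0,0,0,255,1.4,0,0.03,0,0,0,255]' | grep -E "tcp|force";done
```

```text
tcp_pos: [0.4655, -0.2663, 0.1643]
force: [-14.4, -1.9, 8.5]
tcp_pos: [0.4792, -0.2643, 0.164]
force: [-16.1, -1.8, 8.9]
```

```bash
for i in 1 2; do python3 -m pendant '[0.7,0,0.01,0,0,0,255,1.4,0,0.015,0,0,0,255]' | grep -E "tcp|force";done
```

```text
tcp_pos: [0.4933, -0.2623, 0.1638]
force: [-10.4, -1.3, 5.8]
tcp_pos: [0.5074, -0.2603, 0.1637]
force: [-7.9, -1.0, 5.5]
```

```bash
for i in 1 2; do python3 -m pendant '[0.7,0,0.02,0,0,0,255,1.4,0,0.04,0,0,0,255]' | grep -E "tcp|force";done
```

```text
tcp_pos: [0.5213, -0.2584, 0.1636]
force: [-10.5, -1.2, 9.9]
tcp_pos: [0.5353, -0.2565, 0.1634]
force: [-8.3, -2.3, 10.3]
```

```bash
for i in 1 2; do python3 -m pendant '[0.7,0,0.005,0,0,0,255,1.4,0,0.01,0,0,0,255]' | grep -E "tcp|force";done
```

```text
tcp_pos: [0.5493, -0.2544, 0.1633]
force: [-6.6, -1.2, 8.4]
tcp_pos: [0.5631, -0.2523, 0.1631]
force: [-5.8, -0.4, 7.7]
```

```bash
python3 -m pendant '[0.5,0,0,0,0,0,255,0.8,0,-0.3,0,0,0,255,0.9,0,-1.5,0,0,0,255,0.9,0,-2,0,0,0,255,0.9,0,-2,0,0,0,255]' | grep -E "tcp|rot|force"
python3 -m pendant '[-4,0,-0.5,0,0,0,255,-8,0,-0.5,0,0,0,255,-12.7,0,-0.3,0,0,0,255,-12.7,0,-0.3,0,0,0,255,-12.7,0,1,0,0,0,255,-12.7,0,1.7,0,0,0,255,-12.7,0,1.7,0,0,0,255]' | grep -E "tcp|rot|force"; python3 -m pendant '[0,0,0.1,0,0,0,255,0,0,0.1,0,0,0,255]' | grep -E "tcp|force"
```

```text
tcp_pos: [0.5725, -0.2508, 0.184]
tool_rot: [0.001, 0.997, 0.071, 0.001]
force: [-0.1, 0.2, -4.3]
tcp_pos: [0.4459, -0.2686, 0.164]
tool_rot: [-0.0, 0.997, 0.071, -0.001]
force: [-0.0, 0.3, -4.4]
tcp_pos: [0.4466, -0.2686, 0.1641]
force: [-0.5, -0.4, -3.8]
```

```bash
for i in 1 2; do python3 -m pendant '[0,0,0.04,0,0,0,255,0,0,0.08,0,0,0,255]' | grep -E "tcp|force";done
```

```text
tcp_pos: [0.4466, -0.2687, 0.1636]
force: [-0.7, -0.1, 0.6]
tcp_pos: [0.4466, -0.2688, 0.1631]
force: [-2.4, 1.9, 8.0]
```

```bash
python3 -m pendant '[0.2,0,0,0,0,0,255,0.8,0,0,0,0,0,255]' | grep -E "tcp|force"
```

```text
tcp_pos: [0.4535, -0.268, 0.1634]
force: [-12.3, -1.0, 10.2]
```

```bash
for i in 1 2; do python3 -m pendant '[0.7,0,0.005,0,0,0,255,1.4,0,0.01,0,0,0,255]' | grep -E "tcp|force";done
```

```text
tcp_pos: [0.4677, -0.2662, 0.1635]
force: [-13.0, -1.0, 13.2]
tcp_pos: [0.4816, -0.2643, 0.1636]
force: [-13.7, -1.9, 15.4]
```

```bash
for i in 1 2; do python3 -m pendant '[0.7,0,-0.02,0,0,0,255,1.4,0,-0.02,0,0,0,255]' | grep -E "tcp|force";done
```

```text
tcp_pos: [0.4955, -0.2622, 0.1636]
force: [-10.8, -1.7, 12.0]
tcp_pos: [0.5094, -0.2601, 0.1636]
force: [-10.3, -0.8, 9.8]
```

```bash
for i in 1 2 3 4; do python3 -m pendant '[0.7,0,0,0,0,0,255,1.4,0,0,0,0,0,255]' | grep -E "tcp|force";done
```

```text
tcp_pos: [0.5233, -0.2581, 0.1636]
force: [-8.5, -1.9, 8.7]
tcp_pos: [0.5372, -0.2561, 0.1635]
force: [-8.1, -0.7, 6.6]
tcp_pos: [0.5511, -0.254, 0.1633]
force: [-6.3, -0.7, 7.3]
tcp_pos: [0.565, -0.2519, 0.1632]
force: [-4.9, -1.3, 5.2]
```

```bash
python3 -m pendant '[0.5,0,0,0,0,0,255,0.8,0,-0.3,0,0,0,255,0.9,0,-1.5,0,0,0,255,0.9,0,-3,0,0,0,255,-2,-3,-4,0,0,0,255,-4,-6,-4,0,0,0,255,-4,-6.5,-4,0,0,0,255,-4,-6.5,-4,0,0,0,255]' | grep -E "clock|tcp|rot|force"
python3 - <<'E'
from h import *
import pickle
c=manip.get_calibration("wrist");im=manip.snapshot("wrist");cv2.imwrite("pics/w8.png",im[:,:,::-1]);pickle.dump(c,open("w8.pkl","wb"))
p=proj(c,[.509,-.2592,.126]);print(p)
x,y=int(p[0])-50,max(0,int(p[1])-40)
print(x,y);cv2.imwrite("pics/w8c.png",cv2.resize(im[y:y+80,x:x+100,::-1],None,fx=6,fy=6,interpolation=cv2.INTER_CUBIC))
E
```

```text
clock: 16.75
tcp_pos: [0.5155, -0.1916, 0.2038]
tool_rot: [0.0, 0.997, 0.072, 0.0]
force: [-0.1, -0.3, -3.3]
[421.69872375 242.81019733]
371 202
```

View pics/w8.png

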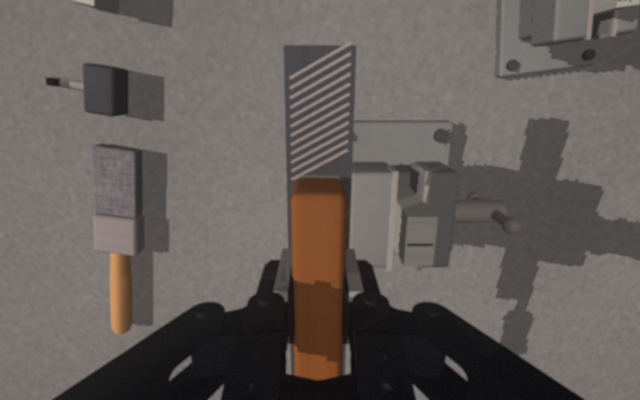

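View pics/w8c.png

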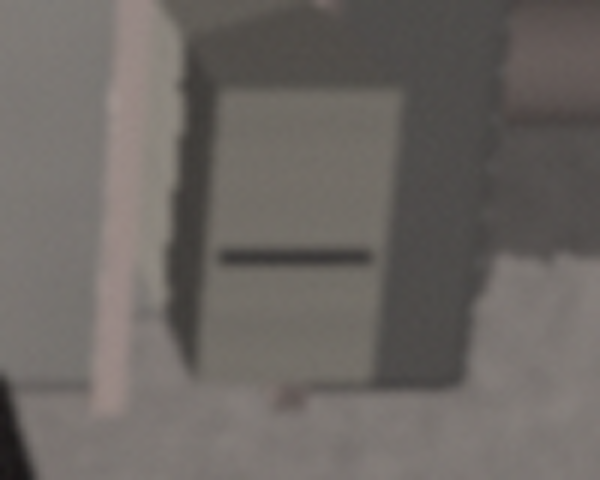

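```bash
python3 - <<'E'
from h import *
import pickle
W=pickle.load(open("w8.pkl","rb"));W2=pickle.load(open("w2.pkl","rb"))
u=np.array([np.cos(.142),np.sin(.142),0]); C=np.array([.509,-.2592,.126])
for n,q in [("far",(310,88)),("ridge top edge",(295,248)),("ridge bot",(295,266)),("near",(285,382))]:
    print(n,1000*(onz(W,(q[0]/6+371,q[1]/6+202),.126)-C)@u)
for n,q in [("far",(165,277)),("ridge top edge",(170,422)),("ridge bot",(172,442)),("near",(175,478))]:
    print("before",n,1000*(onz(W2,(q[0]/4+220,q[1]/4+20),.126)-C)@u)
    print("   at .13",1000*(onz(W2,(q[0]/4+220,q[1]/4+20),.13)-C)@u)
plan([0.4447,-0.2684,0.188],0.142)
E
```

```text
far 17.653477094379365
ridge top edge -0.36481181275074537
ridge bot -2.4492275413723643
near -16.17893702238377
before far 16.847907692077218
   at .13 16.873740463102163
before ridge top edge -7.419180550695456
   at .13 -7.003694471329722
before ridge bot -10.887716475389144
   at .13 -10.416536590296241
before near -17.20675015327879
   at .13 -16.634106410904156
shift cm [-8.18  6.47  1.57] rot deg [ 0.04 -0.09  0.1 ] rows>= 2.5290155392266893 0.018831446066932895
```

```bash
python3 -m pendant '[-4,3,0,0,0,0,255,-7,6.4,0,0,0,0,255,-7,6.4,0,0,0,0,255,-7,6.4,2,0,0,0,255,-7,6.4,3.7,0,0,0,255,-7,6.4,3.85,0,0,0,255,-7,6.4,3.85,0,0,0,255]' | grep -E "clock|tcp|rot|force"; python3 -m pendant '[0,0,0.05,0,0,0,255,0,0,0.1,0,0,0,255]'| grep -E "clock|tcp|rot|force"
```

```text
clock: 17.38
tcp_pos: [0.4565, -0.2673, 0.1643]
tool_rot: [0.0, 0.997, 0.071, 0.0]
force: [-0.6, -0.0, -4.0]
clock: 17.55
tcp_pos: [0.4564, -0.2666, 0.1635]
tool_rot: [0.0, 0.997, 0.071, 0.0]
force: [0.3, -0.3, 1.0]
```

```bash
python3 -m pendant '[0.1,0,0.06,0,0,0,255,0.6,0,0.09,0,0,0,255]' | grep -E "tcp|force";python3 -m pendant '[0.5,0,0.02,0,0,0,255,1,0,0.03,0,0,0,255]' | grep -E "tcp|force"
```

```text
tcp_pos: [0.4616, -0.266, 0.1635]
force: [-11.0, -0.5, 11.1]
tcp_pos: [0.4719, -0.2646, 0.1635]
force: [-11.6, -1.3, 13.7]
```

```bash
for i in 1 2 3 4; do python3 -m pendant '[0.6,0,-0.005,0,0,0,255,1.2,0,-0.005,0,0,0,255]' | grep -E "tcp|force";done
```

```text
tcp_pos: [0.4837, -0.2629, 0.1636]
force: [-11.6, -2.0, 14.0]
tcp_pos: [0.4956, -0.2612, 0.1636]
force: [-12.1, -1.2, 11.9]
tcp_pos: [0.5075, -0.2595, 0.1636]
force: [-10.8, -0.7, 10.9]
tcp_pos: [0.5194, -0.2577, 0.1636]
force: [-9.3, -1.4, 9.9]
```

```bash
for i in 1 2 ; do python3 -m pendant '[0.7,0,0.01,0,0,0,255,1.4,0,0.02,0,0,0,255]' | grep -E "tcp|force";done; python3 -m pendant '[0.5,0,0,0,0,0,255,0.8,0,-0.3,0,0,0,255,0.9,0,-1.5,0,0,0,255,0.9,0,-3,0,0,0,255,-0.5,-3,-4,0,0,0,255,-2.5,-6,-4,0,0,0,255,-2.5,-6.5,-4,0,0,0,255,-2.5,-6.5,-4,0,0,0,255]' | grep -E "clock|tcp|rot|force"
python3 - <<'E'
from h import *
import pickle
c=manip.get_calibration("wrist");im=manip.snapshot("wrist");cv2.imwrite("pics/w9.png",im[:,:,::-1]);pickle.dump(c,open("w9.pkl","wb"))
p=proj(c,[.509,-.2592,.126]);print(p)
x,y=int(p[0])-50,max(0,int(p[1])-40)
print(x,y);cv2.imwrite("pics/w9c.png",cv2.resize(im[y:y+80,x:x+100,::-1],None,fx=6,fy=6,interpolation=cv2.INTER_CUBIC))
E
```

```text
tcp_pos: [0.5333, -0.2557, 0.1634]
force: [-9.7, -1.2, 11.8]
tcp_pos: [0.5472, -0.2537, 0.1633]
force: [-7.4, -1.2, 11.2]
clock: 19.55
tcp_pos: [0.5126, -0.191, 0.2029]
tool_rot: [0.0, 0.997, 0.072, 0.0]
force: [0.5, -0.3, -2.9]
[424.10737613 239.29436617]
374 199
```

View pics/w9c.png

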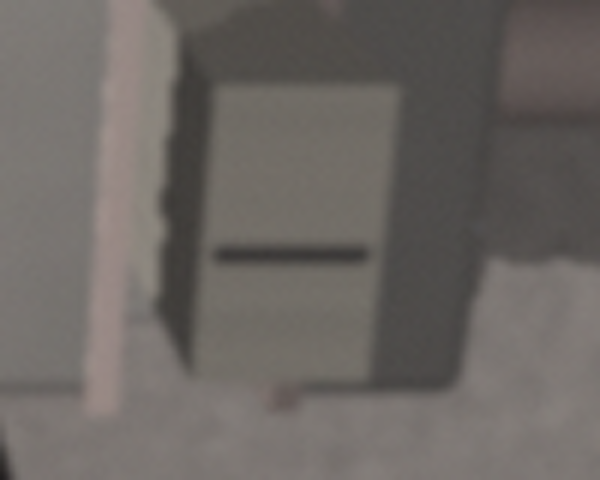

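```bash
python3 -m pendant '[-4,3,0,0,1,0,255,-6.5,6.4,0,0,1,0,255,-6.5,6.4,0,0,1,0,255,-6.5,6.4,2,0,1,0,255,-6.5,6.4,3.6,0,1,0,255,-6.5,6.4,3.8,0,1,0,255,-6.5,6.4,3.8,0,1,0,255]' | grep -E "clock|tcp|rot|force"; python3 -m pendant '[0,0,0.04,0,0,0,255,0,0,0.08,0,0,0,255]'| grep -E "clock|tcp|rot|force"
```

```text
clock: 20.18
tcp_pos: [0.4582, -0.266, 0.1638]
tool_rot: [-0.001, 0.997, 0.071, 0.009]
force: [0.5, -0.0, -4.4]
clock: 20.35
tcp_pos: [0.4582, -0.2653, 0.1634]
tool_rot: [-0.001, 0.997, 0.071, 0.009]
force: [-0.0, 0.2, -4.4]
```

```bash
for i in 1 2; do python3 -m pendant '[0,0,0.03,0,0,0,255,0,0,0.06,0,0,0,255]'| grep -E "clock|tcp|force"; done
```

```text
clock: 20.52
tcp_pos: [0.4581, -0.2651, 0.1628]
force: [-0.5, -0.1, 1.4]
clock: 20.68
tcp_pos: [0.4582, -0.2652, 0.1626]
force: [-3.0, 0.2, 8.7]
```

```bash
python3 -m pendant '[0.2,0,0,0,0,0,255,0.7,0,0,0,0,0,255]' | grep -E "tcp|force";python3 -m pendant '[0.6,0,0.01,0,0,0,255,1.2,0,0.02,0,0,0,255]' | grep -E "tcp|force"
```

```text
tcp_pos: [0.4645, -0.2645, 0.1629]
force: [-6.6, -1.3, 7.8]
tcp_pos: [0.4767, -0.2628, 0.1632]
force: [-10.4, -1.2, 13.3]
```

```bash
for i in 1 2 3 4; do python3 -m pendant '[0.6,0,0,0,0,0,255,1.2,0,0,0,0,0,255]' | grep -E "tcp|force";done
```

```text
tcp_pos: [0.4885, -0.2611, 0.1634]
force: [-10.4, -1.6, 11.6]
tcp_pos: [0.5003, -0.2594, 0.1635]
force: [-9.9, -0.5, 12.2]
tcp_pos: [0.5121, -0.2577, 0.1637]
force: [-10.6, -1.6, 11.6]
tcp_pos: [0.524, -0.2559, 0.1638]
force: [-7.4, 0.2, 9.9]
```

```bash
python3 -m pendant '[0.5,0,-0.1,0,0,0,255,0.6,0,-1,0,-1,0,255,0.6,0,-3,0,-1,0,255,-1.2,-3,-4,0,-1,0,255,-3.2,-6,-4,0,-1,0,255,-3.2,-6.5,-2,0,-1,0,255,-3.2,-6.5,-2,0,-1,0,255,-3.2,-6.5,-2,0,-1,0,255]' | grep -E "clock|tcp|rot|force"
python3 - <<'E'
from h import *
import pickle
c=manip.get_calibration("wrist");im=manip.snapshot("wrist");cv2.imwrite("pics/wa.png",im[:,:,::-1]);pickle.dump(c,open("wa.pkl","wb"))
p=proj(c,[.509,-.2592,.126]);print(p)
x,y=int(p[0])-50,max(0,int(p[1])-40)
print(x,y);cv2.imwrite("pics/wac.png",cv2.resize(im[y:y+80,x:x+100,::-1],None,fx=7,fy=7,interpolation=cv2.INTER_CUBIC))
E
```

```text
clock: 22.35
tcp_pos: [0.4829, -0.1956, 0.1819]
tool_rot: [-0.0, 0.997, 0.072, -0.001]
force: [0.0, -0.6, -3.3]
[440.04651684 204.54519783]
390 164
```

View pics/wac.png

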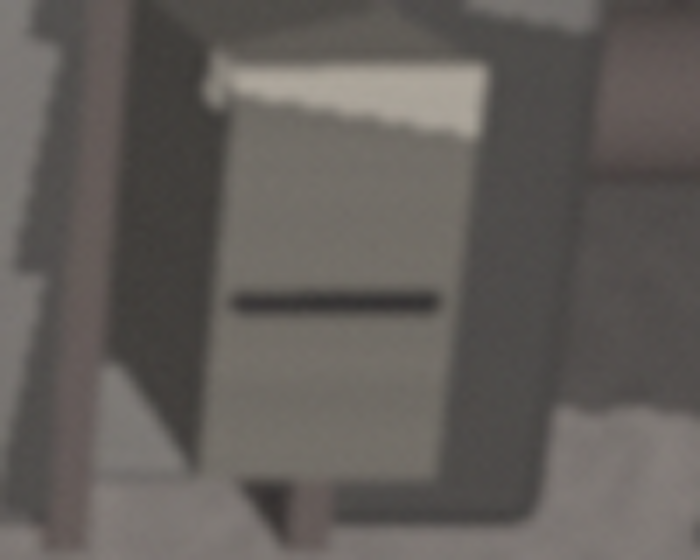

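```bash
python3 -m pendant '[0,0,-4,0,0,0,255,0,0,-7,0,0,0,255,0,-2,-7,0,0,0,255,0,-2,-7,0,0,0,255]' | grep -E "clock|tcp"; python3 - <<'E'
from h import *
plan([0.5485,0.2195,0.25],-0.10)
E
```

```text
clock: 22.73
tcp_pos: [0.4809, -0.1753, 0.2545]
shift cm [ 12.31 -38.12   0.43] rot deg [ 0.05 -0.19 13.91] rows>= 9.606091658190234 1.9427460467494473
```

```bash
python3 -m pendant '[6,-19,0,0,0,7,255,6,-19,0,0,0,13.9,255,6,-19,0,0,0,13.9,255,6,-19,0,0,0,13.9,255,6,-19,0,0,0,13.9,255,12.3,-38,0.4,0,0,13.9,255,12.3,-38,0.4,0,0,13.9,255,12.3,-38,0.4,0,0,13.9,255,12.3,-38,0.4,0,0,13.9,255,12.3,-38,0.4,0,0,13.9,255,12.3,-38,0.4,0,0,13.9,255,12.3,-38,0.4,0,0,13.9,255]' | grep -E "clock|tcp|force"; python3 - <<'E'
from h import *
plan([0.5485,0.2195,0.055],-0.10)
E
```

```text
clock: 23.73
tcp_pos: [0.5482, 0.2188, 0.2473]
force: [0.3, -1.5, -3.4]
shift cm [ 0.05 -0.08 19.23] rot deg [0.04 0.07 0.14] rows>= 4.610870410308508 0.02268412442321563
```

```bash
python3 -m pendant '[0,0,4,0,0,0,255,0,0,8,0,0,0,255,0,0,12,0,0,0,255,0,0,15,0,0,0,255,0,0,17.5,0,0,0,255,0,0,19,0,0,0,255,0,0,19.2,0,0,0,255,0,0,19.2,0,0,0,255]' | grep -E "clock|tcp|force"; python3 -m pendant '[0,0,0.3,0,0,0,255,0,0,0.6,0,0,0,255,0,0,0.8,0,0,0,255,0,0,0.8,0,0,0,255]' | grep -E "clock|tcp|force"
```

```text
clock: 24.4
tcp_pos: [0.548, 0.2166, 0.0557]
force: [1.3, 0.8, -3.7]
clock: 24.73
tcp_pos: [0.5478, 0.2177, 0.0484]
force: [-1.1, -0.2, -4.5]
```

```bash
for i in 1 2 3; do python3 -m pendant '[0,0,0.1,0,0,0,255,0,0,0.2,0,0,0,255]' | grep -E "clock|tcp|force"; done
```

```text
clock: 24.9
tcp_pos: [0.5479, 0.2178, 0.0465]
force: [0.4, -0.2, -5.0]
clock: 25.07
tcp_pos: [0.5477, 0.2178, 0.0442]
force: [-0.3, -0.2, -3.7]
clock: 25.23
tcp_pos: [0.5478, 0.2177, 0.0434]
force: [-14.2, -6.3, 25.8]
```

```bash
python3 -m pendant '[0,0,-0.12,0,0,0,255,0,0,-0.12,0,0,0,255]' | grep -E "clock|tcp|force"
```

```text
clock: 25.4
tcp_pos: [0.5479, 0.2178, 0.0437]
force: [0.0, -0.1, -4.6]
```

```bash
python3 -m pendant '[0,0,0.04,0,0,0,255,0,0,0.05,0,0,0,255]' | grep -E "clock|tcp|force"; python3 -m pendant '[0,0,0,0,0,0,180,0,0,0,0,0,0,120,0,0,0,0,0,0,60,0,0,0,0,0,0,0,0,0,0,0,0,0,0,0,0,0,0,0,0,0,0,0,0,0,0,0,0]' 20
```

```text
clock: 25.57
tcp_pos: [0.5479, 0.2177, 0.0434]
force: [-4.4, -2.3, 7.3]
clock: 26.15
tcp_pos: [0.5477, 0.2177, 0.0428]
tool_rot: [-0.0, 0.999, -0.05, -0.0]
force: [-0.1, 0.0, 0.4]
opening: 0.0856
```

```bash
python3 -m pendant '[0,0,-2,0,0,0,0,0,0,-5,0,0,0,0,0,0,-9,0,0,0,0,0,0,-13,0,0,0,0,0,0,-17,0,0,0,0,0,0,-20,0,0,0,0,0,0,-20,0,0,0,0]' | grep -E "clock|tcp|force"; python3 - <<'E'
from h import *
im=manip.snapshot("wrist");cv2.imwrite("pics/wb.png",im[:,:,::-1])
im=manip.snapshot("side");cv2.imwrite("pics/sb.png",im[:,:,::-1])
E
```

```text
clock: 26.73
tcp_pos: [0.5493, 0.2182, 0.25]
force: [0.3, 0.2, 0.7]
```

View pics/wb.png

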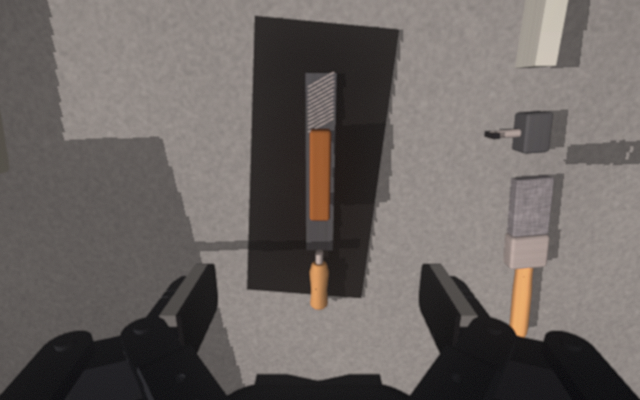

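View pics/sb.png

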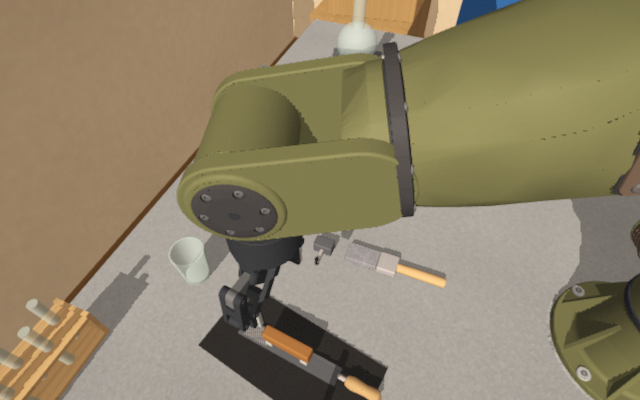

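```bash
python3 -m pendant '[-5,24,-1,0,0,-7,0,-5,24,-1,0,0,-13.9,0,-5,24,-1,0,0,-13.9,0,-5,24,-1,0,0,-13.9,0,-5,24,-1,0,0,-13.9,0,-5,24,-1,0,0,-13.9,0,-4,49,-1,0,0,-13.9,0,-4,49,-1,0,0,-13.9,0,-4,49,-1,0,0,-13.9,0,-4,49,-1,0,0,-13.9,0,-4,49,-1,0,0,-13.9,0,-4,49,-1,0,0,-13.9,0]' | grep -E "clock|tcp"; python3 - <<'E'
from h import *
plan([0.47,-0.265,0.185],0.142)
E
```

```text
clock: 27.83
tcp_pos: [0.4581, -0.2676, 0.2513]
shift cm [ 1.22 -0.08  6.63] rot deg [-0.09  0.1   0.04] rows>= 1.6159910564843203 0.019784480697979192
```

```bash
python3 -m pendant '[0.6,0,3,0,0,0,0,1.2,0,5.5,0,0,0,0,1.2,0,6.5,0,0,0,0,1.2,0,6.5,0,0,0,0]' | grep -E "clock|tcp"; python3 - <<'E'
from h import *
import pickle
c=manip.get_calibration("wrist");im=manip.snapshot("wrist");cv2.imwrite("pics/wc.png",im[:,:,::-1]);pickle.dump(c,open("wc.pkl","wb"))
p=proj(c,[.509,-.2592,.126]);x,y=int(p[0])-40,max(0,int(p[1])-45);print(x,y)
cv2.imwrite("pics/wcc.png",cv2.resize(im[y:y+90,x:x+80,::-1],None,fx=6,fy=6,interpolation=cv2.INTER_CUBIC))
E
```

```text
clock: 28.17
tcp_pos: [0.4698, -0.2632, 0.1845]
281 117
```

View pics/wcc.png

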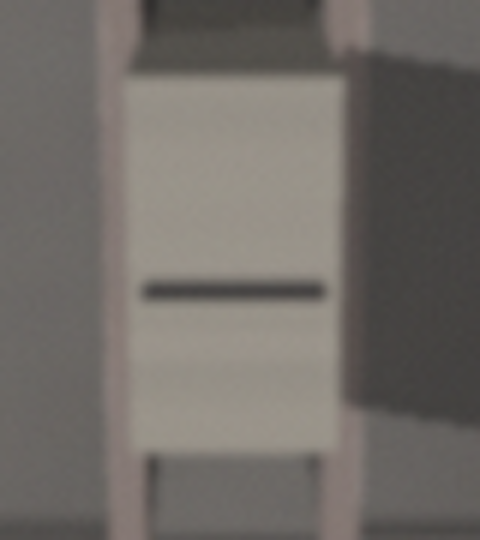

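```bash
python3 - <<'E'
from bench import manip
print(manip.hand_in(), manip.get_obs()["clock"])
E
```

```text
the job is handed in; nothing more can be done
the job is handed in; nothing more can be done
```

I picked up the file by its bridge grip and filed the burr, then laid the file back flat on the mat, let go and handed the job in. The clock was about 28 s of the 72 s allowed.

- **Strokes:** I made three full-length forward strokes, then two shorter ones to finish, lifting the file clear before every return.
- **Force:** The normal load was mostly 10 to 17 N. One reading early in the first stroke was about 20 N normal with 29 N drag (about 35 N in all). I eased off at once.
- **Burr:** The last close wrist picture shows only a thin sliver of the ridge, about 1.5 mm wide. It has moved about 6.5 mm forward, and I put it at about 0.2 mm proud. That figure assumes the ridge has a rounded section. Over the first two strokes the height at which the file first touched dropped about 3 mm, then stayed the same, with lower drag, as if it was riding on the bar. From travel and height drop alone the joint moved about 7.2 mm, only just over the 7.1 mm needed (not counting where it started), so that check is tighter.
- **File on the mat:** Pictures show it lying flat and released where it was before. It was set down a little hard, with about 29 N read briefly; I backed off before opening the fingers.
- **Other things:** The ones visible in the last pictures had not visibly moved; I did not measure all six. The gripper was clear of everything at hand-in.

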